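# Slide open the wide stock box in the glass workshop

### The job

Two low steel boxes of glass balls stand on the glassblower's bench, each closed by a flat, handle-less sliding cover. Press down on top of the cover of the wider box and drag it back towards you, along its guides, until it is fully open at its stop. Leave the narrower box shut and do not knock the glass vase that stands in line with them.

Things in the scene. Friction and masses are not known exactly. Their poses are not given: they have to be found in the camera images.
- wide_cover_top (a point): centre of the top face of the wider box's cover, 67 mm above the bench. Flat steel plate, 133 (own x) x 106 (own y) x 6 mm, no handle; opens along its own -x, roughly towards the robot. Rails beside it and a lip at its +x end stand 1 mm higher. The box is fixed, 150 mm long, 140 mm wide. The point travels with the cover; z up.
- wide_cover (a joint): how far the wide cover has been pulled back, in m: 0 = shut, 0.075 = fully open at its stop. It slides with about 2 N of resistance, not growing with the press, and stays where it is left.
- narrow_cover (a joint): the same for the cover of the narrower box (0 = shut), to be left alone. That box is also fixed, 150 mm long, 90 mm wide and equally high, with a cover 56 mm wide.
- vase: loose green glass vase, upright in a row with the two boxes (between them or at either end), 68 mm in diameter at the foot, narrowing to a neck, 122 mm high; origin at the centre of its underside, z up along its axis.
There are look-alikes about, which are no part of the job. What is shaped like the part that bears narrow_cover but blue or yellow is not meant.

How it is judged:
At the end, for the whole second after the job is handed in: The wide cover is open to within 10 mm of its stop and at rest, the narrow cover is shut to within 10 mm, and the vase stands upright within 20 mm of where it was (value of joint wide_cover above 0.065 m and velocity of joint wide_cover between -0.01 and 0.01 m/s and value of joint narrow_cover below 0.01 m and distance of vase from where it was at the start of the episode below 0.02 m and angle between vase's own z axis and vertical below 0.2 rad); the robot touches nothing.
It fails at once if the narrower box's cover was dragged open (value of joint narrow_cover above 0.02 m).
It fails at once if the glass vase was knocked over or pushed away (distance of vase from where it was at the start of the episode above 0.03 m or angle between vase's own z axis and vertical above 0.35 rad).
It also fails if it takes over 26 s, if anything falls off the work surface, if the arm or the gripper's body presses on something with over 40 N, if the wrist force passes 120 N, or if a joint passes its speed limit or range.

### The arm

A 7-joint arm with a two-finger parallel gripper is mounted at the origin on the work surface. World frame = base frame: x ahead of the robot, y to its left, z up, the work surface at z = 0. Lengths are in m, angles in rad, forces in N, time in s.
With the tool pointing down it reaches from about 0.425 to 0.925 m from the base axis. Payload 6.8 kg.
Tool frame: the origin (TCP) lies midway between the tips of the shut fingers; the grasp point (between the pads) lies 19 mm behind it; z points along the fingers, y is the line along which they close (so a half turn about z gives the same grasp; the last joint's range is limited). The gripper opens to 85 mm and grips with 20 to 120 N. Pads are 22 mm wide; open, the fingers measure 114 mm over their backs; the gripper's body (76 mm by 85 mm) begins 54 mm behind the grasp point. The pads swing forward as they close: fully open they stand 13 mm farther back than shut.
Start: joints at [1.19, 0.477, 0.022, 1.555, -0.011, 1.109, -0.083], TCP at [0.182, -0.65, 0.231] pointing down, gripper open.
Joint ranges: [-2.96, 2.96], [-0.34, 2.1], [-1.41, 1.46], [0.24, 2.44], [-1.37, 4.51], [0.17, 1.92], [-2.96, 2.96]. Speed limits (rad/s): [2.39, 2.39, 3.14, 3.14, 3.14, 3.14, 3.14].

### API

Orientations are given as a rotation vector (axis times angle).
In Python, from bench import r gives the robot as it stands. The module is installed in compiled form; this text tells all that it offers.
- The arm moves only by the tool apply_moves, never from a script. Its argument "rows" is a list of rows, each a list of 6 numbers: the shift along the tool's x, y, z scaled (see below), then the turn, a rotation vector about the tool's x, y, z scaled (see below). A call has 1 to 5 rows; each row is the pose to reach, as a shift and turn from the pose commanded when the call began, along the tool's axes at that moment; what a row does not reach only later rows make up. The controller multiplies each number of a shift by 0.25 m and each number of a turn by 90 degrees. A row lasts 1/8 s, in which the tool goes at most 62.5 mm and 10.7 degrees, less where a joint would pass 70% of its speed; a pose out of reach is approached as far as the arm can. A call with a number of a shift or a turn outside -1 to 1 is refused whole. A call with a gripper value outside its range is refused whole. "claw" is the opening, from 0 (shut) to 1 (fully open), set as the call begins (left out, the last holds). The fingers move at their own pace and stop on an object; "newtons" is the grip in N (left out, the last holds). Time passes only in rows, so rows that repeat a pose let the fingers close. It gives the time, the measured TCP pose, the force, the opening and the grip force at its end, in the units of the state.
- r.get_obs(): the state, without advancing time (a new reading comes with each control period).
- r.grab_frame(name): name is "scene" or "top"; returns a dict with "pixels" (420x560x3 uint8, red, green, blue), "intrinsics" (3x3 intrinsics, pixels), "dist" ([k1, k2, p1, p2, k3] as OpenCV has them; the pictures are not rectified), "eye" and "attitude" of the camera in the world. Camera axes: x right, y up, looking along -z (the intrinsics and any distortion apply to the point x, -y, -z); pixel columns grow to the right and rows downward; lengths in m; the calibration is good to about 2 mm. A picture is of the moment at which its call begins. There is no depth.
- r.hand_in(): hands the job in; it is judged then, once.
Trained networks look in a picture, given as the dict that the camera call returned (one of the last four; its "shot" number tells which), for a name from the list of things; names that differ only in an ending like _2 or _b are one class to them, and where a whole thing is asked for, a point or a joint stands for the part that bears it (a point fixed in the world has none). Each returns a list of dicts, best first, with "conf" (0 to 1); they miss things now and then, are a little off and sometimes report something else, mostly with a low value. They report only what shows in the picture. A call takes as long as a camera call. They do not tell look-alikes from the thing itself.
- r.search_frame(picture, thing): "rect" ([left, top, width, height] in pixels, round what is visible of it).
- r.outline_of(picture, thing): "pixels" (420x560 bool, what is visible of it) and "rect" ([left, top, width, height] in pixels, round what is visible of it).
- r.landmark_of(picture, thing): "point" ([column, row] in pixels: a listed point, or the origin of a listed thing).
The state is a dict: "clock": time; "joints": joint angles; "qvel": joint speeds; "tau": joint torques, N m; "tcp_pos": TCP position; "orientation": TCP orientation; "contact_force": force on the tool from outside, world axes, zero at the start; "moment": the same for the moment, N m; "grip_width": finger opening in m; "gripper_force": force on a finger pad.
Only numpy, scipy, OpenCV 4.12 (cv2) and the standard library are available. Lean on these libraries where they do the work, as an engineer would, in place of code of your own. Each camera call takes 0.05 s, during which the arm holds its last target. There are 200 camera calls.

## Working session

There is one attempt and no reset: what is moved stays moved. The work goes in short steps, Python scripts to look and compute and a tool call to move; the robot and the scene stay as the last step left them, time stands still between calls to the robot, and variables do not carry over. Pictures are saved under pics/ and viewed, at most 10 in all, crops included, and the job is handed in when it is done.

Besides the shell and the picture viewer there is one more tool, called after "Emit:" in YAML: its name, and indented under it one key for each argument. apply_moves: Moves the arm, as the interface text tells. Its arguments: {"type":"object","properties":{"rows":{"type":"array","items":{"type":"array","items":{"type":"number"}}},"claw":{"type":"number"},"newtons":{"type":"number"}},"required":["rows"]}

```bash
mkdir -p pics; cat > h.py <<'E'
import numpy as np, cv2
from scipy.spatial.transform import Rotation as R
from bench import r
def att(f):
    a=np.array(f["attitude"],float)
    return a if a.shape==(3,3) else R.from_rotvec(a).as_matrix() if a.size==3 else R.from_quat(a).as_matrix()
def ray(f,px,z):
    p=np.array(px,float).reshape(-1,1,2)
    u=cv2.undistortPoints(p,np.array(f["intrinsics"]),np.array(f["dist"]))[:,0]
    d=np.c_[u[:,0],-u[:,1],-np.ones(len(u))]@att(f).T
    e=np.array(f["eye"]); return e+d*((z-e[2])/d[:,2])[:,None]
def proj(f,P):
    c=(np.array(P,float).reshape(-1,3)-f["eye"])@att(f); c=c*[1,-1,-1]
    return cv2.projectPoints(c,np.zeros(3),np.zeros(3),np.array(f["intrinsics"]),np.array(f["dist"]))[0][:,0]
E
python3 - <<'E'
from h import *
for n in("scene","top"):
    f=r.grab_frame(n); cv2.imwrite(f"pics/{n}0.png",f["pixels"][...,::-1])
    print(n,f["eye"],f["attitude"])
    for t,z in(("wide_cover_top",.067),("narrow_cover",.067),("vase",0)):
        for d in r.landmark_of(f,t)[:4]: print(t,d["conf"],np.round(d["point"]),ray(f,d["point"],z).round(3))
print(r.get_obs())
E
```

```text
scene [ 1.29790559 -0.49944452  1.17589891] [0.66520917 0.36927985 0.94103947]
wide_cover_top 0.67 [182. 298.] [[ 0.595 -0.317  0.067]]Traceback (most recent call last):
  File "<stdin>", line 6, in <module>
ValueError: it knows: vase, wide_cover_top
```

View pics/scene0.png

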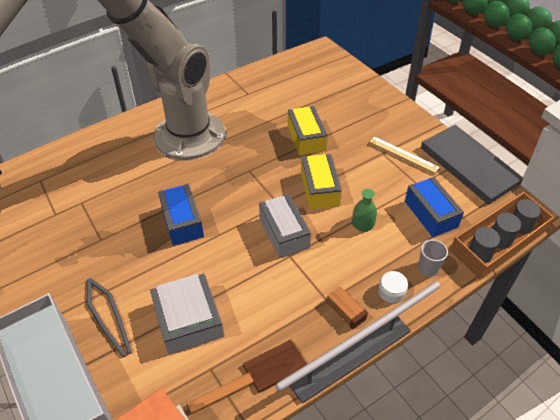

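The scene view shows the wide grey box at (186,308), the narrow grey one at (285,222) and the vase at (365,212). The blue boxes at (180,212) and (434,205) and the yellow ones at (306,130) and (320,180) are look-alikes.

```bash
python3 - <<'E'
from h import *
f=r.grab_frame("top"); cv2.imwrite("pics/top0.png",f["pixels"][...,::-1])
print(f["eye"],f["attitude"])
for t,z in(("wide_cover_top",.067),("vase",0)):
    for d in r.landmark_of(f,t)[:4]: print(t,d["conf"],np.round(d["point"]),ray(f,d["point"],z).round(3))
for d in r.outline_of(f,"wide_cover_top"):
    c,s,a=cv2.minAreaRect(np.argwhere(d["pixels"])[:,::-1].astype(np.float32)); b=cv2.boxPoints((c,s,a))
    print(d["conf"],d["rect"],b.round(),ray(f,np.vstack([b,[c]]),.067).round(3))
print({k:np.round(v,3) for k,v in r.get_obs().items()})
E
```

```text
[0.3133463  0.03658333 1.4055474 ] [ 0.08940094 -0.09121272 -1.58180154]
wide_cover_top 0.92 [394. 166.] [[ 0.599 -0.323  0.067]]
vase 0.73 [216. 169.] [[0.609 0.225 0.   ]]
0.9 [376.1, 143.3, 38.2, 44.9] [[371. 184.]
 [380. 140.]
 [416. 147.]
 [407. 191.]] [[ 0.544 -0.25   0.067]
 [ 0.679 -0.282  0.067]
 [ 0.656 -0.391  0.067]
 [ 0.521 -0.357  0.067]
 [ 0.6   -0.32   0.067]]
{'clock': np.float64(0.3), 'joints': array([ 1.19 ,  0.477,  0.022,  1.556, -0.012,  1.109, -0.083]), 'qvel': array([-0.001, -0.   , -0.001, -0.003, -0.   ,  0.001,  0.001]), 'tau': array([-0.0000e+00, -5.9568e+01,  1.6050e+00, -2.8101e+01,  1.2000e-02,
        6.0000e-03,  0.0000e+00]), 'tcp_pos': array([ 0.182, -0.65 ,  0.231]), 'orientation': array([-3.112, -0.427,  0.   ]), 'contact_force': array([-0.277, -0.724,  0.087]), 'moment': array([ 0.036, -0.024,  0.008]), 'gripper_force': np.float64(0.0), 'grip_width': np.float64(0.085)}
```

View pics/top0.png

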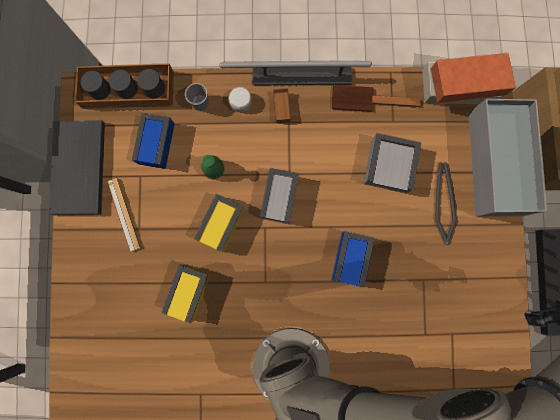

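The two grey boxes are candidates in the top view: wide at (394,165) and narrow at (280,194). The blue (153,140), (353,259) and yellow (218,222), (185,293) ones are look-alikes. The box at (394,165) is the wider one: its cover measures 139 x 111 mm, against 133 x 106 given. I'll confirm it in a crop.

```bash
python3 - <<'E'
from h import *
f=r.grab_frame("top"); im=cv2.resize(f["pixels"][100:240,320:460,::-1],None,fx=4,fy=4,interpolation=cv2.INTER_CUBIC)
u=np.array([.973,-.231,0]); v=np.array([.231,.973,0]); c=np.array([.6,-.32,.067])
P=[c+a*.0665*u+b*.053*v for a,b in((1,1),(1,-1),(-1,-1),(-1,1))]
q=((proj(f,P)-[320,100])*4).astype(np.int32); cv2.polylines(im,[q],True,(0,0,255),1)
for d in(.025,-.05): cv2.circle(im,tuple(((proj(f,c+d*u)[0]-[320,100])*4).astype(int).tolist()),4,(0,255,0),1)
cv2.imwrite("pics/crop.png",im)
E
```

```text
(no output)
```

View pics/crop.png

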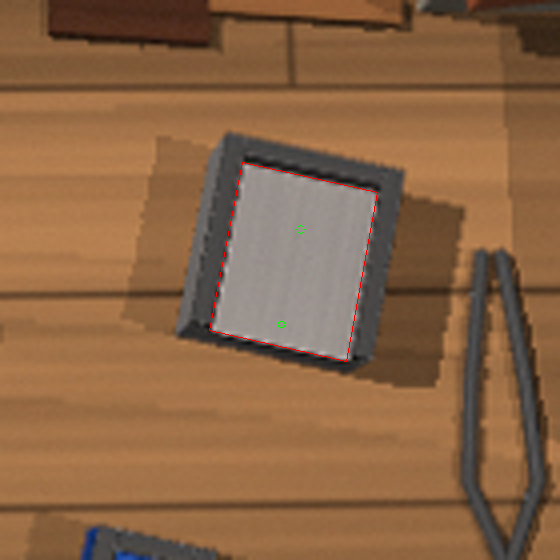

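The crop shows the grey steel cover exactly filling my model rectangle, crop corners (242,164) to (347,360), with the press point at (300,230). This is the wide cover.

Emit:
apply_moves:
  rows:
    - [1, -0.376, 0, 0, 0, 0]
    - [1, -0.376, 0, 0, 0, 0]
    - [1, -0.376, 0, 0, 0, 0]
    - [1, -0.376, 0, 0, 0, 0]
    - [1, -0.376, 0, 0, 0, 0]
  claw: 0

```text
clock: 0.98
tcp_pos: [0.4023, -0.488, 0.2314]
orientation: [-3.109, -0.439, -0.004]
contact_force: [0.2, -1.0, 0.4]
grip_width: 0.0001
gripper_force: 0.0
```

Emit:
apply_moves:
  rows:
    - [1, -0.38, 0, 0, 0, 0]
    - [1, -0.38, 0, 0, 0, 0]
    - [1, -0.38, 0, 0, 0, 0]
    - [1, -0.38, 0.2, 0, 0, 0]
    - [1, -0.38, 0.4, 0, 0, 0]

```text
clock: 1.6
tcp_pos: [0.6143, -0.3334, 0.1417]
orientation: [3.109, 0.432, 0.01]
contact_force: [1.0, -0.4, -0.6]
grip_width: -0.0001
gripper_force: 0.0
```

Emit:
apply_moves:
  rows:
    - [0, 0, 0.1, 0, 0, 0]
    - [0, 0, 0.2, 0, 0, 0]
    - [0, 0, 0.2, 0, 0, 0]
    - [0, 0, 0.2, 0, 0, 0]

```text
clock: 2.1
tcp_pos: [0.6099, -0.3364, 0.0913]
orientation: [3.112, 0.426, 0.002]
contact_force: [0.2, -0.1, 0.5]
grip_width: -0.0003
gripper_force: 0.0
```

Emit:
apply_moves:
  rows:
    - [0.065, -0.024, 0, 0, 0, 0]
    - [0.065, -0.024, 0.05, 0, 0, 0]
    - [0.065, -0.024, 0.08, 0, 0, 0]
    - [0.065, -0.024, 0.09, 0, 0, 0]
    - [0.065, -0.024, 0.09, 0, 0, 0]

```text
clock: 2.72
tcp_pos: [0.6233, -0.3256, 0.0675]
orientation: [3.112, 0.427, -0.001]
contact_force: [0.2, 0.5, 0.5]
grip_width: 0.0
gripper_force: 0.0
```

Emit:
apply_moves:
  rows:
    - [0, 0, 0.01, 0, 0, 0]
    - [0, 0, 0.015, 0, 0, 0]
    - [0, 0, 0.015, 0, 0, 0]

```text
clock: 3.1
tcp_pos: [0.6259, -0.3263, 0.0671]
orientation: [3.11, 0.426, 0.007]
contact_force: [-2.6, 1.2, 13.9]
grip_width: 0.0001
gripper_force: 6.9
```

Emit:
apply_moves:
  rows:
    - [-0.025, -0.014, 0.006, 0, 0, 0]
    - [-0.055, -0.03, 0.006, 0, 0, 0]
    - [-0.085, -0.047, 0.006, 0, 0, 0]
    - [-0.115, -0.064, 0.006, 0, 0, 0]
    - [-0.14, -0.078, 0.006, 0, 0, 0]

```text
clock: 3.72
tcp_pos: [0.5891, -0.3179, 0.0671]
orientation: [3.107, 0.426, 0.015]
contact_force: [1.9, -0.6, 17.5]
grip_width: 0.0
gripper_force: 8.8
```

Emit:
apply_moves:
  rows:
    - [-0.03, -0.016, 0, 0, 0, 0]
    - [-0.06, -0.033, 0, 0, 0, 0]
    - [-0.09, -0.05, 0, 0, 0, 0]
    - [-0.12, -0.066, 0, 0, 0, 0]
    - [-0.145, -0.08, 0, 0, 0, 0]

```text
clock: 4.35
tcp_pos: [0.5507, -0.3091, 0.0671]
orientation: [3.105, 0.426, 0.021]
contact_force: [8.0, -3.2, 12.1]
grip_width: -0.0001
gripper_force: 6.2
```

```bash
python3 - <<'E'
from h import *
f=r.grab_frame("scene"); cv2.imwrite("pics/s2.png",cv2.resize(f["pixels"][180:380,80:320,::-1],None,fx=3,fy=3))
o=r.get_obs(); print(o["tcp_pos"],o["contact_force"])
E
```

```text
[ 0.55002432 -0.30898774  0.06707213] [ 4.91267001 -2.07454013 13.91621492]
```

View pics/s2.png

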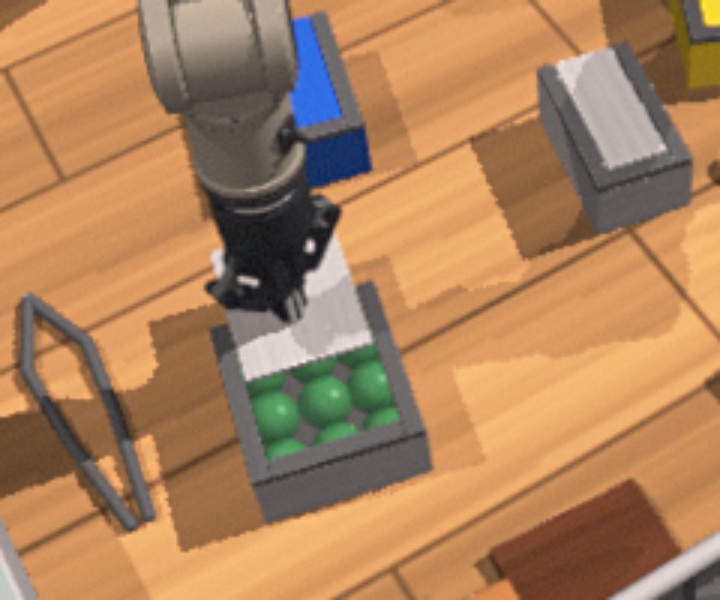

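The cover has slid open: its far edge runs from crop (243,380) to (372,345), with the balls showing. The pull force rose to about 8.6 N after 78 mm of travel, so it is at the stop. Next I lift off.

Emit:
apply_moves:
  rows:
    - [0, 0, -0.05, 0, 0, 0]
    - [0, 0, -0.2, 0, 0, 0]
    - [0, 0, -0.4, 0, 0, 0]
    - [0, 0, -0.4, 0, 0, 0]
    - [0, 0, -0.4, 0, 0, 0]

```text
clock: 5.03
tcp_pos: [0.5435, -0.3064, 0.1619]
orientation: [-3.112, -0.427, 0.002]
contact_force: [-0.5, 0.8, -0.7]
grip_width: -0.0002
gripper_force: 0.0
```

```bash
python3 - <<'E'
from h import *
f=r.grab_frame("scene"); cv2.imwrite("pics/s3.png",f["pixels"][...,::-1])
for d in r.landmark_of(f,"wide_cover_top")[:1]: print(d["conf"],ray(f,d["point"],.067))
for d in r.outline_of(f,"wide_cover_top")[:1]: print(d["rect"])
u=np.array([.973,-.231,0]); v=np.array([.231,.973,0])
e=np.array([.6,-.32,.067])+(.0665-.075)*u
print(proj(f,[e-.053*v,e+.053*v]))
o=r.get_obs(); print(o["tcp_pos"],o["contact_force"],o["clock"])
E
```

```text
0.97 [[ 0.52526871 -0.30349319  0.067     ]]
[149.9, 253.2, 48.9, 56.0]
[[159.56840521 303.55301105]
 [202.21574173 291.05775058]]
[ 0.5432194  -0.30604907  0.16084278] [-0.08651498  0.35837294 -0.93124804] 5.175
```

View pics/s3.png

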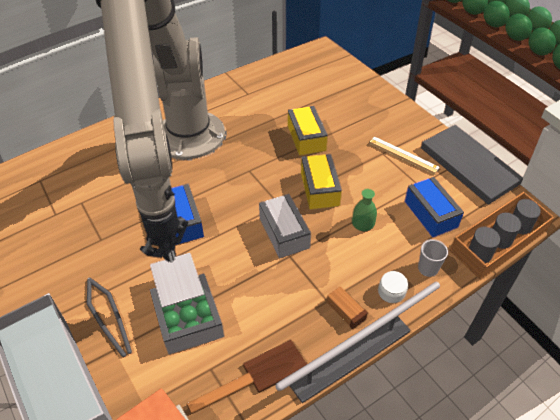

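The scene shows the wide box open, the narrow cover shut and the vase upright at (365,212). I'll check the opening by comparing the cover's far edge before and after.

```bash
python3 - <<'E'
from h import *
f=r.grab_frame("scene")
u=np.array([.973,-.231,0]); v=np.array([.231,.973,0]); c=np.array([.6,-.32,.067])
for n in("scene0","s3"):
    g=cv2.GaussianBlur(cv2.cvtColor(cv2.imread(f"pics/{n}.png"),cv2.COLOR_BGR2GRAY),(0,0),.7).astype(np.float32)
    out=[]
    for b in(-.035,-.02,0,.02,.035):
        t=np.arange(-.04,.085,.0005); q=proj(f,[c+s*u+b*v for s in t]).astype(np.float32)
        p=cv2.remap(g,q[None,:,0],q[None,:,1],cv2.INTER_LINEAR)[0]; d=np.gradient(p)
        out.append(round(float(t[d.argmin()]),4))
    print(n,out)
E
```

```text
scene0 [0.0715, 0.07, 0.07, 0.07, 0.07]
s3 [0.0015, 0.0005, 0.0, -0.001, 0.0005]
```

Apparent travel is about 70 mm, and the newly exposed end face makes it read low. I'll press once more to be sure it is at the stop.

Emit:
apply_moves:
  rows:
    - [0.03, 0.015, 0.15, 0, 0, 0]
    - [0.03, 0.015, 0.3, 0, 0, 0]
    - [0.03, 0.015, 0.36, 0, 0, 0]
    - [0.03, 0.015, 0.37, 0, 0, 0]
    - [0.03, 0.015, 0.38, 0, 0, 0]

```text
clock: 5.85
tcp_pos: [0.5534, -0.3085, 0.0685]
orientation: [3.111, 0.427, 0.003]
contact_force: [0.1, 0.8, -0.1]
grip_width: 0.0004
gripper_force: 0.0
```

Emit:
apply_moves:
  rows:
    - [0, 0, 0.01, 0, 0, 0]
    - [0, 0, 0.015, 0, 0, 0]
    - [0, 0, 0.015, 0, 0, 0]

```text
clock: 6.22
tcp_pos: [0.5552, -0.3089, 0.0671]
orientation: [3.109, 0.427, 0.008]
contact_force: [-0.5, 1.2, 12.2]
grip_width: -0.0001
gripper_force: 5.8
```

Emit:
apply_moves:
  rows:
    - [-0.01, -0.006, 0.004, 0, 0, 0]
    - [-0.02, -0.011, 0.004, 0, 0, 0]
    - [-0.028, -0.016, 0.004, 0, 0, 0]
    - [-0.028, -0.016, 0.004, 0, 0, 0]

```text
clock: 6.72
tcp_pos: [0.5503, -0.3079, 0.0671]
orientation: [3.106, 0.427, 0.017]
contact_force: [5.8, -2.2, 8.7]
grip_width: 0.0
gripper_force: 4.9
```

A tangential force of about 6 N, well above the 2 N sliding resistance, with the cover blocked means it is at its stop. I'll lift and hand in.

Emit:
apply_moves:
  rows:
    - [0, 0, -0.05, 0, 0, 0]
    - [0, 0, -0.2, 0, 0, 0]
    - [0, 0, -0.4, 0, 0, 0]
    - [0, 0, -0.4, 0, 0, 0]
    - [0, 0, -0.4, 0, 0, 0]

```text
clock: 7.35
tcp_pos: [0.5442, -0.306, 0.1629]
orientation: [-3.112, -0.427, 0.001]
contact_force: [0.4, -0.0, -0.0]
grip_width: 0.0002
gripper_force: 0.0
```

```bash
python3 - <<'E'
from h import *
o=r.get_obs(); print(o["tcp_pos"],o["contact_force"],o["clock"])
print(r.hand_in())
E
```

```text
[ 0.54417163 -0.30598006  0.16288659] [ 0.36521753 -0.01655327 -0.04780633] 7.35
the job is handed in; nothing more can be done
None
```

I dragged the wide cover back until it would go no further (force-checked twice), left the narrow box shut and the vase untouched, and handed in at 7.35 s; the hand-in gave no verdict.

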